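# Load the deburring machine, fold the lid stay, shut and lock the lid

### The arm

A 7-joint arm with a two-finger parallel gripper is mounted at the origin on the work surface. World frame = base frame: x ahead of the robot, y to its left, z up, the work surface at z = 0. Lengths are in mm, angles in rad, forces in N, time in s.
With the tool pointing down it reaches from about 425 to 875 mm from the base axis. Payload 4.7 kg.
Tool frame: the origin (TCP) lies at the very end of the fingers, on their centre line; the grasp point (between the pads) lies 19 mm behind it; z points along the fingers, y is the line along which they close (so a half turn about z gives the same grasp; the last joint's range is limited). The gripper opens to 87 mm and grips with 3 to 60 N. Pads are 19 mm wide; open, the fingers measure 117 mm over their backs; the gripper's body (75 mm by 190 mm) begins 51 mm behind the grasp point.
Start: joints at [1.194, 0.321, -0.07, 1.45, 0.023, 1.371, -0.057], TCP at [247.586, -601.022, 222.587] pointing down, gripper open.
Joint ranges: [-2.86, 2.86], [-0.3, 2.09], [-1.38, 1.24], [0.06, 2.45], [-1.56, 4.7], [0.09, 2.05], [-2.69, 2.69]. Speed limits (rad/s): [2.57, 2.57, 3.14, 3.14, 3.14, 3.14, 3.14].

### API

Orientations are given as a unit quaternion [w, x, y, z].
In Python, from rig import ctrl, vision, job_done gives the robot as it stands.
- The arm moves only by the tool jog_arm, never from a script. Its argument "targets" is a list of rows, each a list of 5 numbers: the shift along the world's x, y, z in m, then the turn about the world's z in rad, then the finger opening in m, from 0 to 0.087. A call has 1 to 5 rows; each row is the pose to reach, as a shift and turn from the pose commanded when the call began; what a row does not reach only later rows make up. A row lasts 1/12 s, in which the tool goes at most 41.7 mm and 7.16 degrees, less where a joint would pass 70% of its speed; a pose out of reach is approached as far as the arm can. A call with a gripper value outside its range is refused whole. The fingers move at their own pace and stop on an object; "grip_force" is the grip in N (left out, the last holds). Time passes only in rows, so rows that repeat a pose let the fingers close. It gives the time, the measured TCP pose, the force, the opening and the grip force at its end, in the units of the state.
- ctrl.observe(): the state, without advancing time (a new reading comes with each control period).
- vision.get_image(name): name is "side" or "top"; returns a dict with "pixels" (400x640x3 uint8, red, green, blue), "z_map" (400x640 float32, mm along the optical axis (not along the pixel's ray), 0 where there is no reading), "fov_y" (degrees; the focal length in pixels is half the picture's height over the tangent of half this angle, whatever the lens; pixels are square), "cx", "cy" (the principal point, pixels), "eye" and "attitude" of the camera in the world. Camera axes: x right, y down, z forward; pixel columns grow to the right and rows downward; lengths in mm; the calibration is good to about 2 mm. A picture is of the moment at which its call begins.
- job_done(): hands the job in; it is judged then, once.
The state is a dict: "t": time; "joint_pos": joint angles; "joint_velocities": joint speeds; "effort": joint torques, N m; "eef_pos": TCP position; "ee_rot": TCP orientation; "wrist_force": force on the tool from outside, world axes, zero at the start; "moment": the same for the moment, N m; "opening": finger opening in mm; "grip_force": force on a finger pad.
Only numpy, scipy, OpenCV 4.12 (cv2) and the standard library are available. Lean on these libraries where they do the work, as an engineer would, in place of code of your own. Each camera call takes 0.05 s, during which the arm holds its last target. There are 200 camera calls.

### The job

Stand every flanged bushing from the bench in the deburring machine's tub, flange down, one to a compartment, and leave the other pieces on the bench where they are. When all are in, break the lid's folding stay at its knee by pulling the knob forward, lower the lid fully shut, and then slide the lid lock to its locked end stop.

Things in the scene. Friction and masses are not known exactly. Their poses are not given: they have to be found in the camera images.
- machine: Grey bench-top deburring machine, fixed. Origin on the bench under the centre of its 162 (x) x 258 (y) mm block, z up; the block's rim is 100 mm high. Tub in it open at the top; behind the tub (y 64..129 mm) a solid deck at rim height with the lid's hinge at its back edge; in front (y -209..-129) a ledge 50 mm high with the lid lock.
- tub (a point): Centre of the tub floor, 30 mm over the bench, axes as the machine's. Tub inside 152 (x) x 188 (y) mm, walls 5 mm thick to 70 mm over this floor. Rubber dividers 4 mm thick, 15 mm high make 6 compartments of 74 (x) x 60 (y) mm, centred from here at x = -39, 39 and y = -64, 0, 64 mm.
- lid (a joint): Lid angle q, rad: 0 as found (open, 5 degrees past upright), grows as it closes, 1.658 shut flat on the rim. Blue plate 156 mm wide (machine x -78..78), reaching 264 mm from the hinge; its outer face lies 7 mm beyond the hinge plane. Friction hinge (0.5 N m): stays where it is left and must be pushed down, 2 to 5 N near the free edge. Held by the stay until the knee is broken.
- lid_hinge (a point): Middle of the lid's hinge line, along the machine's x axis: at x 0, y 129, z 100 mm in the machine's frame. A point r along the lid from the hinge lies at y = 129 - r cos(1.658 - q), z = 100 + r sin(1.658 - q) mm, q the lid angle. The outer face looks to the machine's +y when open, up when shut.
- lid_edge (a point): Middle of the lid's free edge, 260 mm from the hinge.
- stay_knee (a joint): Bend of the folding stay's knee, rad: 0 as found = locked past centre, 0.2 straight, above that broken; about 3.0 folded with the lid shut. Pulling the knee through takes about 3 to 6 N and draws the lid a little forward; it stays where it is left.
- stay_knob (a point): Grip point on the knee's knob: a level rod 14 mm thick along the machine's x axis, from x 93 to 159 mm, with a 20 mm black ball on its end; this point at x 136 mm. As found at y 101, z 131 mm in the machine's frame. It joins the stay's two 69 mm steel links, which stand in the plane x = 91, outside the lid's side. Pull it towards the machine's -y (front, away from the hinge) to break the stay.
- stay_pivot (a point): Pin of the stay's lower link: x 91, y 54, z 80 mm in the machine's frame. The knob moves on a circle of radius 69 mm about this pin's axis (along x): up and forward over the top, then down in front.
- lock_grip (a point): Centre of the black grip of the sliding lid lock: 18 (x) x 24 (y) x 30 mm high, this point 84 mm over the bench, on a track on the front ledge (machine y -175 mm). Slides along the machine's x axis; friction 2 N.
- lock (a joint): Travel of the lock, m: 0 at the unlocked end (machine's -x), 0.090 at the locked end stop (+x).
- bushing0_c (a point): Centre of flanged steel bushing 0 (may be absent): 60 mm high, round flange 40 mm across and 10 mm thick at its foot, stem 20 mm across above it; this point 30 mm over its underside, its z along the stem away from the flange. Stands on its flange. About 130 g.
- bushing1_c (a point): Centre of flanged steel bushing 1 (may be absent): 60 mm high, round flange 40 mm across and 10 mm thick at its foot, stem 20 mm across above it; this point 30 mm over its underside, its z along the stem away from the flange. Stands on its flange. About 130 g.
- bushing2_c (a point): Centre of flanged steel bushing 2 (may be absent): 60 mm high, round flange 40 mm across and 10 mm thick at its foot, stem 20 mm across above it; this point 30 mm over its underside, its z along the stem away from the flange. Stands on its flange. About 130 g.
- bushing3_c (a point): Centre of flanged steel bushing 3 (may be absent): 60 mm high, round flange 40 mm across and 10 mm thick at its foot, stem 20 mm across above it; this point 30 mm over its underside, its z along the stem away from the flange. Stands on its flange. About 130 g.
- bushing4_c (a point): Centre of flanged steel bushing 4 (may be absent): 60 mm high, round flange 40 mm across and 10 mm thick at its foot, stem 20 mm across above it; this point 30 mm over its underside, its z along the stem away from the flange. Stands on its flange. About 130 g.
- collar: Plain steel collar, 40 mm across, 22 mm high, no stem: not part of the job; origin under its centre.
- hexnut: Steel hexagon nut, 30 mm across flats, 24 mm high: not part of the job; origin under its centre.
- wheel: Small rubber polishing wheel, 48 mm across, 14 mm high: not part of the job; origin under its centre.
- pingauge: Plain aluminium pin 32 mm thick, 45 mm high, no flange: not part of the job; origin under its centre.
There are look-alikes about, which are no part of the job. What is shaped like the part that bears bushing4_c but red is not meant. Leave any red look-alike of the part that bears bushing1_c alone.

How it is judged:
By the outcome, as a careful person would: the job done as asked, in the order asked, and still so for the second after the job is handed in, with the robot touching nothing.
Of bushing0, bushing1, bushing2, bushing3, bushing4 only 3 to 5 are there at a start; the rules pass over those that are not, and their reading is None.
At some moment in a run one of bushing0, bushing1, bushing2, bushing3, bushing4 may be knocked a few centimetres aside while the robot is not near it.
It also fails if it takes over 210 s, if anything falls off the work surface, if the arm or the gripper's body presses on something with over 40 N, if the wrist force passes 120 N, or if a joint passes its speed limit or range.

## Working session

There is one attempt and no reset: what is moved stays moved. The work goes in short steps, Python scripts to look and compute and a tool call to move; the robot and the scene stay as the last step left them, time stands still between calls to the robot, and variables do not carry over. Pictures are saved under pics/ and viewed, at most 14 in all, crops included, and the job is handed in when it is done.

Besides the shell and the picture viewer there is one more tool, called after "Request:" as name([rows], argument=value, ...), one row to a line, values as JSON. jog_arm: Moves the arm, as the interface text tells. Its arguments: {"type":"object","properties":{"targets":{"type":"array","items":{"type":"array","items":{"type":"number"}}},"grip_force":{"type":"number"}},"required":["targets"]}

```bash
ls; mkdir -p pics; cat > h.py <<'E'
import numpy as np, cv2
from rig import ctrl, vision, job_done
from scipy.spatial.transform import Rotation as R
def look(n):
    d=vision.get_image(n); h=d["pixels"].shape[0]
    d["f"]=h/2/np.tan(np.radians(d["fov_y"])/2)
    a=np.asarray(d["attitude"],float)
    d["R"]=R.from_quat(a[[1,2,3,0]]).as_matrix() if a.size==4 else a
    return d
def cloud(d):
    z=d["z_map"]; v,u=np.mgrid[:z.shape[0],:z.shape[1]]
    c=np.stack([(u-d["cx"])/d["f"]*z,(v-d["cy"])/d["f"]*z,z],-1)
    p=c@d["R"].T+np.asarray(d["eye"]); p[z==0]=np.nan; return p
def save(d,name,crop=None,s=1):
    im=d["pixels"][...,::-1]
    if crop: a,b,c,e=crop; im=im[b:e,a:c]
    cv2.imwrite("pics/"+name,cv2.resize(im,None,fx=s,fy=s,interpolation=cv2.INTER_CUBIC))
E
python3 - <<'E'
from h import *
for n in("top","side"):
    d=look(n); save(d,n+"0.png",s=1.25); print(n,d["fov_y"],d["cx"],d["cy"],d["eye"],d["attitude"],(d["z_map"]==0).mean())
    np.save(n+"0.npy",cloud(d))
print(ctrl.observe())
E
```

```text
pics
top 45.17724260017172 321.89760660501264 191.97680205029548 [ 467.48979109  -71.80080444 1352.21518817] [ 0.0162008  -0.6968592   0.71680985 -0.01756236] 0.00394921875
side 42.39376469855886 321.37239653615956 205.147463223055 [ 25.37323104 956.75531957 847.08231388] [ 0.10800333 -0.19672475  0.83614711 -0.50049243] 0.0041953125
{'t': 0.1, 'joint_pos': array([ 1.19406795,  0.32173642, -0.07011297,  1.45156309,  0.02262677,
        1.37081531, -0.05689259]), 'joint_velocities': array([ 0.00076343, -0.00269944, -0.00084174, -0.00210615, -0.00112168,
        0.00026915, -0.00113674]), 'effort': array([-1.74765491e-04, -4.92571986e+01, -4.05762736e-01, -3.13400924e+01,
       -6.40259776e-02,  3.93980287e-02,  6.07519564e-05]), 'eef_pos': array([ 247.38957386, -600.53349744,  221.57415075]), 'ee_rot': array([-8.38213568e-04,  9.80960393e-01,  1.94205958e-01, -2.23111000e-04]), 'wrist_force': array([ 0.54794806,  0.20676287, -0.86666126]), 'moment': array([-0.06924905, -0.03570695,  0.00313269]), 'grip_force': 0.0, 'opening': 87.1647040158755}
```

View pics/top0.png

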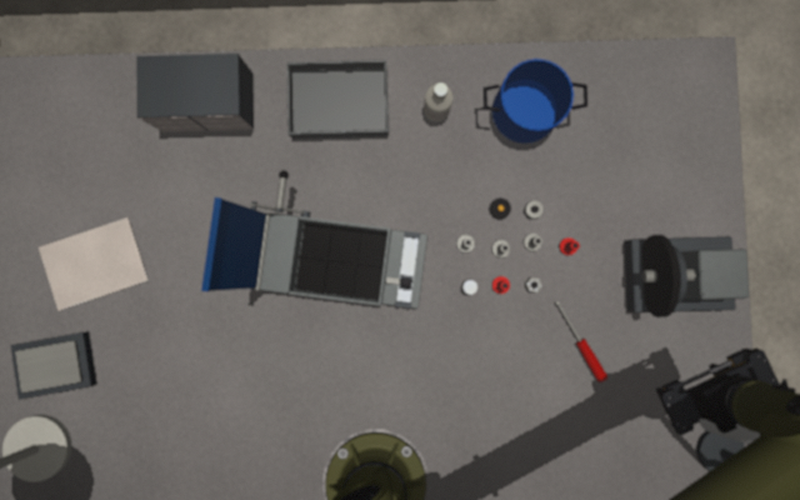

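View pics/side0.png

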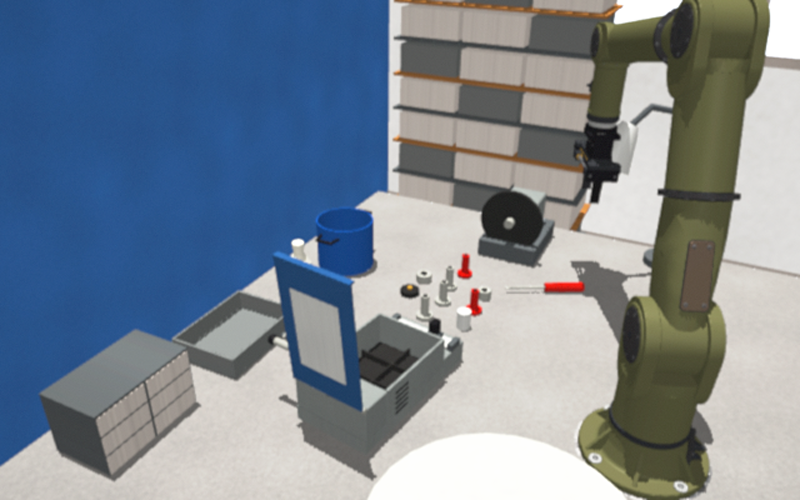

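The top view (800x500 scale) shows the machine around (330,255) and three grey stemmed bushings at (466,243), (501,248) and (533,241). Two red look-alikes are at (569,246) and (501,285). The other pieces are the wheel (500,208), collar (534,209), hexnut (534,285) and pin (470,287). I'll confirm with a crop and measure.

```bash
cat > meas.py <<'E'
from h import *
def parts(d,p,zlo=6):
    z=p[...,2]; m=((z>zlo)&(z<110)&(p[...,0]>330)&(p[...,0]<760)&(p[...,1]<-190)&(p[...,1]>-470)).astype(np.uint8)
    n,l,s,c=cv2.connectedComponentsWithStats(m,connectivity=4)
    for i in range(1,n):
        if s[i,4]<15: continue
        q=p[l==i]; h=np.nanmax(q[:,2]); t=q[q[:,2]>h-8]; col=d["pixels"][l==i].mean(0).astype(int)
        b=(q.min(0)+q.max(0))/2
        print("px",c[i].round(),"n",s[i,4],"h",h.round(),"top",t.mean(0).round(1),"nt",len(t),"mid",b.round(1)[:2],"size",(q.max(0)-q.min(0)).round()[:2],"rgb",col)
if __name__=="__main__":
    d=look("top"); p=cloud(d); parts(d,p)
    save(d,"crop1.png",(350,150,480,250),6)
    rgb=d["pixels"].astype(int); z=p[...,2]
    m=((z>93)&(z<107)&(p[...,1]>-200)&(p[...,1]<250)&(p[...,0]>300)&(p[...,0]<650)&(rgb[...,2]-rgb[...,0]<25)).astype(np.uint8)
    n,l,s,c=cv2.connectedComponentsWithStats(m); i=1+np.argmax(s[1:,4]); q=p[l==i]
    print("rim",s[i],np.nanmean(q[:,2]),cv2.minAreaRect(q[:,:2].astype(np.float32)))
    bx=(rgb.max(-1)<45)&(z>86)&(z<112)&(p[...,1]<-40)&(p[...,1]>-200)&(p[...,0]>300)&(p[...,0]<650)
    print("lock",bx.sum(),p[bx].mean(0),p[bx].min(0),p[bx].max(0))
    kb=(z>115)&(z<150)&(p[...,0]>480)&(p[...,0]<700)&(p[...,1]>-50)&(p[...,1]<250)&(rgb[...,2]-rgb[...,0]<25)
    print("knob",kb.sum(),p[kb].mean(0),p[kb].min(0),p[kb].max(0))
    bl=(rgb[...,2]-rgb[...,0]>30)&(p[...,1]>0)&(z>110)&(p[...,0]<650)
    q=p[bl]; t=q[q[:,2]>q[:,2].max()-12]; print("lid top",len(t),t.mean(0),t.min(0),t.max(0))
E
python3 meas.py
```

```text
px [421. 108.] n 258 h 110.0 top [ 749.7 -349.3  106.7] nt 22 mid [ 751.9 -358.6] size [16. 89.] rgb [27 36 56]
px [400. 166.] n 240 h 26.0 top [ 598.3 -293.6   20. ] nt 73 mid [ 598.  -294.6] size [45. 52.] rgb [63 57 48]
px [426. 167.] n 182 h 30.0 top [ 592.8 -368.2   25.1] nt 127 mid [ 593.3 -370.3] size [40. 43.] rgb [128 125 119]
px [426. 193.] n 162 h 67.0 top [ 521.2 -364.8   62.8] nt 36 mid [ 521.7 -363.9] size [37. 37.] rgb [122 119 113]
px [372. 194.] n 159 h 69.0 top [ 522.5 -215.    64.3] nt 29 mid [ 522.2 -215.1] size [40. 40.] rgb [138 135 129]
px [400. 198.] n 164 h 68.0 top [ 507.4 -293.1   62.8] nt 30 mid [ 510.  -293.4] size [42. 45.] rgb [129 126 120]
px [454. 196.] n 177 h 67.0 top [ 509.  -443.6   62.2] nt 42 mid [ 507.3 -442.2] size [39. 40.] rgb [134  47  45]
px [400. 227.] n 165 h 68.0 top [ 426.3 -290.8   63. ] nt 29 mid [ 425.1 -289.8] size [39. 40.] rgb [145  52  50]
px [375. 229.] n 125 h 53.0 top [ 425.3 -217.5   47.8] nt 73 mid [ 427.7 -215.6] size [32. 35.] rgb [178 180 179]
px [426. 227.] n 119 h 33.0 top [ 426.1 -360.    27.4] nt 74 mid [ 426.2 -361.5] size [28. 38.] rgb [125 124 120]
px [450. 250.] n 58 h 23.0 top [ 357.7 -427.6   18.1] nt 39 mid [ 360.6 -427.2] size [55. 33.] rgb [114 111 106]
rim [ 205  169  107   75 1998] 101.78203976137134 ((495.10833740234375, 91.85435485839844), (260.87860107421875, 162.49465942382812), 81.16841888427734)
lock 5 [433.42820599 -76.32145192  96.99293148] [430.68131702 -83.0060121   94.55488747] [436.0662004  -72.67857407  98.47475713]
knob 280 [613.80917291 179.73286179 134.87495046] [491.11921443 149.67936644 115.07368527] [675.20493973 223.46843675 149.83338809]
lid top 425 [517.25397943 240.06150516 364.74806593] [441.65661592 223.73297416 359.13026676] [593.99863569 256.81265358 370.12638926]
```

View pics/crop1.png

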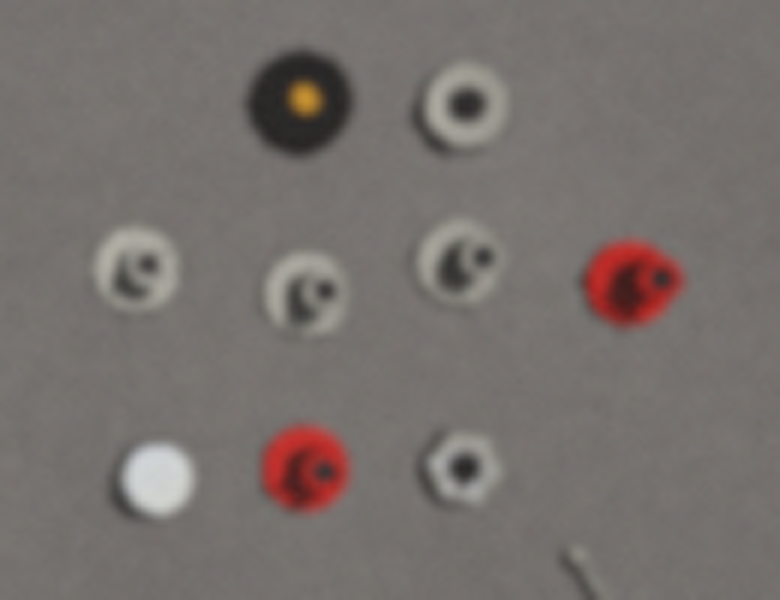

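Request:
jog_arm([
  [0.03,0.026,0,0.12,0.05],
  [0.06,0.052,0,0.24,0.05],
  [0.09,0.078,0,0.36,0.05],
  [0.12,0.104,0,0.48,0.05],
  [0.15,0.13,0,0.6,0.05],
], grip_force=20)

```text
t: 0.57
eef_pos: [398.6, -469.5, 222.4]
ee_rot: [-0.0, 0.878, 0.478, -0.0]
wrist_force: [-0.4, -0.4, 0.2]
opening: 61.6
grip_force: 0.0
```

The crop shows three grey stemmed bushings at (137,270), (306,293) and (458,262); these are the ones meant. The red ones at (628,283) and (306,470) are look-alikes, and the rest have no stem.

Request:
jog_arm([
  [0.03,0.026,-0.01,0.11,0.05],
  [0.06,0.052,-0.03,0.22,0.05],
  [0.09,0.078,-0.05,0.33,0.05],
  [0.123,0.105,-0.07,0.42,0.05],
  [0.123,0.105,-0.1,0.42,0.05],
])

```text
t: 0.98
eef_pos: [528.4, -359.9, 125.2]
ee_rot: [0.003, 0.757, 0.653, 0.004]
wrist_force: [1.3, 0.6, 0.1]
opening: 50.4
grip_force: 0.0
```

```bash
python3 - <<'E'
from h import *
d=look("side"); save(d,"s2.png",(300,170,460,290),5)
o=ctrl.observe(); print(o["eef_pos"],o["ee_rot"],o["opening"])
E
```

```text
[ 523.3798518  -357.36057507  115.24165431] [-0.00397964  0.75803812  0.65219619  0.00158149] 49.91759722996762
```

Request:
jog_arm([
  [0,0,-0.02,0,0.05],
  [0,0,-0.02,0,0.05],
  [0,0,-0.02,0,0.05],
])

```text
t: 1.28
eef_pos: [519.3, -366.0, 101.5]
ee_rot: [-0.001, 0.762, 0.648, -0.001]
wrist_force: [0.3, -0.3, 0.5]
opening: 50.1
grip_force: 0.0
```

View pics/s2.png

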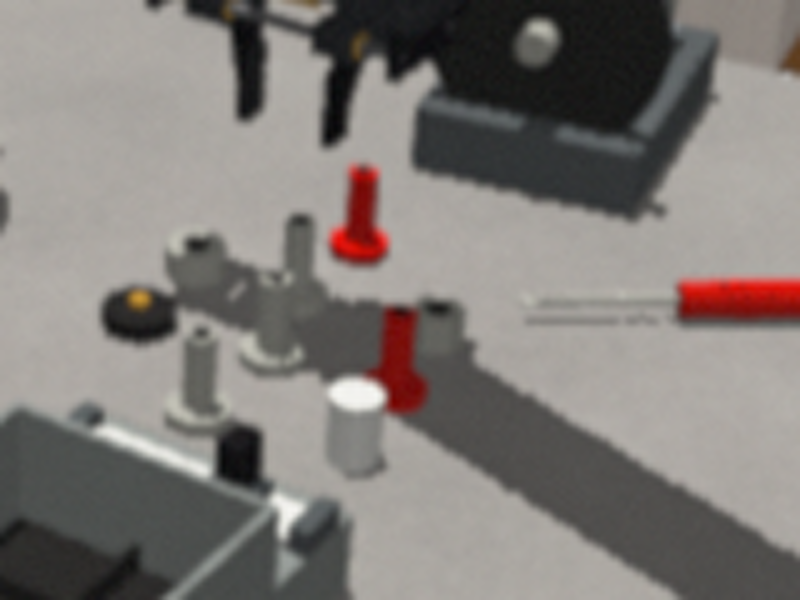

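The side crop shows the fingers at (248,115) and (335,140), straddling the far grey bushing whose stem top is at (300,220). I'll descend and grip.

Request:
jog_arm([
  [0.001,0.001,-0.04,0,0.05],
  [0.001,0.001,-0.08,0,0.05],
  [0.001,0.001,-0.08,0,0.05],
  [0.001,0.001,-0.08,0,0.0],
  [0.001,0.001,-0.08,0,0.0],
])

```text
t: 1.7
eef_pos: [522.8, -366.4, 25.4]
ee_rot: [0.002, 0.762, 0.648, 0.0]
wrist_force: [-0.2, 0.0, -0.7]
opening: 42.8
grip_force: 0.0
```

Request:
jog_arm([
  [0,0,0,0,0],
  [0,0,0,0,0],
  [0,0,0.04,0,0],
  [0,0,0.08,0,0],
  [0,0,0.12,0,0],
])

```text
t: 2.12
eef_pos: [521.7, -365.0, 145.4]
ee_rot: [0.001, 0.761, 0.648, 0.0]
wrist_force: [0.9, 0.0, -0.1]
opening: 10.7
grip_force: 0.0
```

The fingers were still closing when I lifted, so nothing was gripped. I'll check the bushing and reopen.

Request:
jog_arm([
  [0,0,0,0,0.05],
  [0,0,0,0,0.05],
  [0,0,0,0,0.05],
  [0,0,0,0,0.05],
  [0,0,0,0,0.05],
])

```text
t: 2.53
eef_pos: [520.7, -364.5, 141.1]
ee_rot: [-0.001, 0.761, 0.648, -0.0]
wrist_force: [-0.9, 0.3, 0.2]
opening: 36.8
grip_force: 0.0
```

```bash
cat > sidep.py <<'E'
from meas import *
import sys
d=look(sys.argv[1]); p=cloud(d); parts(d,p)
E
python3 sidep.py side; python3 - <<'E'
from h import *
o=ctrl.observe(); print(o["eef_pos"],o["opening"])
E
```

```text
px [292. 201.] n 382 h 110.0 top [ 748.7 -341.3  106.1] nt 32 mid [ 749.9 -346.7] size [20. 81.] rgb [21 50 95]
px [372. 213.] n 132 h 62.0 top [ 506.7 -441.3   57.6] nt 20 mid [ 507.1 -438.2] size [38. 43.] rgb [149  36  33]
px [357. 229.] n 261 h 63.0 top [ 513.3 -326.8   58. ] nt 41 mid [ 507.8 -324.1] size [ 41. 109.] rgb [110 110 104]
px [339. 221.] n 112 h 24.0 top [ 591.  -365.7   20.2] nt 70 mid [ 590.1 -365.8] size [39. 42.] rgb [117 116 110]
px [327. 232.] n 118 h 19.0 top [ 594.3 -289.5   13.4] nt 77 mid [ 598.3 -292.7] size [49. 53.] rgb [64 58 47]
px [377. 245.] n 402 h 61.0 top [ 424.6 -286.3   57.2] nt 29 mid [ 424.9 -288.9] size [ 38. 182.] rgb [130  96  93]
px [416. 230.] n 33 h 17.0 top [ 354.  -427.7   13.5] nt 32 mid [ 358.1 -426.3] size [56. 32.] rgb [157 155 148]
px [340. 246.] n 162 h 61.0 top [ 519.6 -212.8   57.4] nt 29 mid [ 519.8 -213.7] size [38. 41.] rgb [123 123 116]
[ 520.78396356 -364.52318784  141.06325532] 40.500337798669776
```

```bash
python3 - <<'E'
from meas import *
d=look("side"); p=cloud(d); parts(d,p,22)
d=look("top"); p=cloud(d); parts(d,p)
E
```

```text
px [292. 199.] n 330 h 109.0 top [ 749.6 -343.5  105.2] nt 35 mid [ 750.  -346.8] size [20. 79.] rgb [21 51 96]
px [372. 209.] n 71 h 61.0 top [ 507.  -440.7   57.1] nt 23 mid [ 505.7 -440.3] size [21. 25.] rgb [134  44  41]
px [357. 225.] n 153 h 61.0 top [ 511.7 -321.5   57.1] nt 49 mid [ 512.6 -327.1] size [33. 95.] rgb [102 102  97]
px [388. 232.] n 17 h 26.0 top [ 421.1 -359.1   24. ] nt 17 mid [ 420.5 -358. ] size [20. 18.] rgb [67 67 64]
px [379. 237.] n 88 h 65.0 top [ 425.9 -287.4   59.2] nt 17 mid [ 425.9 -313.7] size [20. 76.] rgb [110  26  24]
px [340. 241.] n 88 h 62.0 top [ 519.4 -212.1   57.9] nt 29 mid [ 519.5 -212.1] size [19. 24.] rgb [111 111 105]
px [371. 252.] n 119 h 49.0 top [ 423.5 -214.7   43.4] nt 57 mid [ 423.5 -216.9] size [30. 38.] rgb [177 175 171]
px [420. 108.] n 257 h 110.0 top [ 750.1 -349.5  106.1] nt 18 mid [ 752.2 -358.2] size [15. 89.] rgb [30 39 62]
px [399. 166.] n 239 h 29.0 top [ 597.  -296.1   22.7] nt 19 mid [ 597.9 -292.9] size [46. 49.] rgb [67 60 50]
px [425. 167.] n 154 h 31.0 top [ 593.1 -365.4   25.4] nt 93 mid [ 594.9 -366.4] size [43. 34.] rgb [110 108 103]
px [425. 192.] n 141 h 68.0 top [ 520.2 -361.1   63.4] nt 24 mid [ 521.8 -361.1] size [36. 33.] rgb [69 68 65]
px [372. 194.] n 161 h 70.0 top [ 521.9 -214.2   64.9] nt 21 mid [ 522.1 -213.9] size [39. 42.] rgb [149 147 140]
px [400. 198.] n 161 h 66.0 top [ 508.1 -292.3   62.4] nt 40 mid [ 510.  -292.9] size [42. 39.] rgb [139 137 130]
px [400. 227.] n 165 h 67.0 top [ 427.4 -289.    62.7] nt 39 mid [ 426.4 -290.1] size [42. 40.] rgb [105  41  39]
px [425. 228.] n 87 h 32.0 top [ 423.3 -357.9   27.2] nt 59 mid [ 425.9 -359.1] size [34. 33.] rgb [62 61 58]
px [375. 229.] n 125 h 53.0 top [ 425.4 -217.    48. ] nt 86 mid [ 424.3 -218. ] size [34. 33.] rgb [193 194 194]
```

Request:
jog_arm([
  [0,0,-0.04,0,0.05],
  [0,0,-0.08,0,0.05],
  [0,0,-0.119,0,0.05],
  [0,0,-0.119,0,0.05],
  [0,0,-0.119,0,0],
])

```text
t: 3.1
eef_pos: [519.7, -363.7, 21.3]
ee_rot: [-0.003, 0.761, 0.648, -0.001]
wrist_force: [0.2, 0.4, 0.6]
opening: 47.6
grip_force: 0.0
```

Request:
jog_arm([
  [0,0,0,0,0],
  [0,0,0,0,0],
  [0,0,0,0,0],
  [0,0,0,0,0],
  [0,0,0,0,0],
])

```text
t: 3.52
eef_pos: [522.3, -365.7, 25.4]
ee_rot: [0.001, 0.761, 0.648, 0.0]
wrist_force: [-0.9, 0.8, 5.3]
opening: 19.3
grip_force: 20.0
```

Request:
jog_arm([
  [0,0,0.04,0,0],
  [0,0,0.08,0,0],
  [0,0.01,0.12,0,0],
  [0,0.045,0.126,0,0],
  [0,0.085,0.126,0,0],
])

```text
t: 3.93
eef_pos: [523.3, -283.3, 154.3]
ee_rot: [0.004, 0.763, 0.646, 0.001]
wrist_force: [0.0, 0.7, -2.4]
opening: 19.7
grip_force: 20.0
```

Request:
jog_arm([
  [0.001,0.04,0,0,0],
  [0.002,0.08,0,0,0],
  [0.003,0.12,0,0,0],
  [0.004,0.16,0,0,0],
  [0.005,0.2,0,0,0],
])

```text
t: 4.35
eef_pos: [526.2, -78.2, 150.1]
ee_rot: [0.001, 0.761, 0.648, -0.0]
wrist_force: [-0.2, 0.3, -1.4]
opening: 19.6
grip_force: 20.0
```

Request:
jog_arm([
  [0.001,0.04,0,0,0],
  [0.002,0.08,0,0,0],
  [0.0025,0.115,0,0,0],
  [0.0025,0.136,0,0,0],
  [0.0025,0.136,0,0,0],
])

```text
t: 4.77
eef_pos: [528.4, 63.2, 150.4]
ee_rot: [-0.001, 0.758, 0.652, 0.001]
wrist_force: [-0.3, -0.4, -1.2]
opening: 19.5
grip_force: 20.0
```

```bash
python3 - <<'E'
from h import *
d=look("side"); save(d,"s3.png",(230,190,390,310),5)
o=ctrl.observe(); print(o["eef_pos"],o["ee_rot"],o["opening"],o["grip_force"])
E
```

```text
[528.69327248  59.51620323 150.11093141] [4.92410644e-05 7.59322426e-01 6.50714377e-01 5.00225358e-04] 19.168626529324342 19.99937502667308
```

View pics/s3.png

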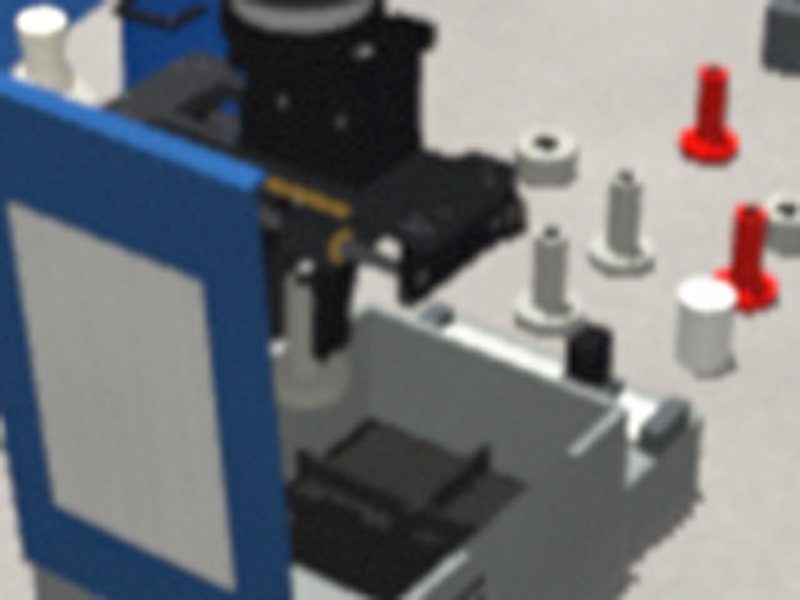

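The held bushing at (300,340) hangs over the tub's far side, clear of the rim. I'll lower it and release.

Request:
jog_arm([
  [0,-0.001,-0.04,0,0],
  [0,-0.001,-0.075,0,0],
  [0,-0.001,-0.092,0,0],
  [0,-0.001,-0.095,0,0],
  [0,-0.001,-0.095,0,0],
])

```text
t: 5.23
eef_pos: [528.3, 53.2, 53.6]
ee_rot: [-0.0, 0.762, 0.648, -0.001]
wrist_force: [-0.5, -0.3, -1.0]
opening: 19.6
grip_force: 20.0
```

Request:
jog_arm([
  [0,0,-0.001,0,0.035],
  [0,0,-0.001,0,0.035],
  [0,0,-0.001,0,0.035],
  [0,0,-0.001,0,0.035],
  [0,0,0.02,0,0.035],
])

```text
t: 5.65
eef_pos: [526.5, 54.4, 72.1]
ee_rot: [-0.002, 0.761, 0.648, -0.002]
wrist_force: [-0.3, -0.7, -0.8]
opening: 34.2
grip_force: 0.0
```

Request:
jog_arm([
  [0,0,0.03,0,0.035],
  [0,0,0.07,0,0.035],
  [0,-0.03,0.085,0,0.05],
  [0,-0.07,0.085,0,0.05],
  [0,-0.11,0.085,0,0.05],
])

```text
t: 6.07
eef_pos: [530.6, -55.3, 162.3]
ee_rot: [0.002, 0.76, 0.65, 0.001]
wrist_force: [1.3, -0.4, -0.7]
opening: 46.2
grip_force: 0.0
```

```bash
python3 - <<'E'
from meas import *
d=look("top"); p=cloud(d); parts(d,p,6)
save(d,"t3.png",(200,140,360,260),5)
z=p[...,2]
M=np.array([495.1,91.85]);a=np.radians(-8.83);Rm=np.array([[np.cos(a),-np.sin(a)],[np.sin(a),np.cos(a)]])
m=(p[...,:2]-M)@Rm
t=(abs(m[...,0])<74)&(m[...,1]<60)&(m[...,1]>-120)&(z>60)&(z<97)
print("in tub machine xy",t.sum(),m[t].mean(0),z[t].max())
o=ctrl.observe(); print(o["eef_pos"],o["opening"])
E
```

```text
px [420. 108.] n 266 h 110.0 top [ 750.7 -342.8  106. ] nt 22 mid [ 752.  -358.5] size [16. 89.] rgb [28 37 58]
px [399. 166.] n 242 h 24.0 top [ 598.3 -294.    18.9] nt 121 mid [ 599.4 -292.3] size [49. 59.] rgb [65 58 49]
px [426. 167.] n 182 h 33.0 top [ 592.7 -366.4   27. ] nt 54 mid [ 592.6 -370.4] size [38. 44.] rgb [131 128 122]
px [372. 194.] n 158 h 69.0 top [ 523.2 -214.    63.4] nt 25 mid [ 524.9 -215. ] size [40. 40.] rgb [141 138 131]
px [454. 196.] n 173 h 67.0 top [ 509.  -443.2   62. ] nt 43 mid [ 510.  -442.1] size [40. 36.] rgb [138  48  45]
px [400. 198.] n 156 h 67.0 top [ 508.4 -291.7   62.7] nt 36 mid [ 508.4 -292. ] size [39. 42.] rgb [132 130 123]
px [400. 227.] n 167 h 68.0 top [ 427.1 -289.8   63.2] nt 36 mid [ 426.5 -291.5] size [42. 42.] rgb [148  53  50]
px [426. 227.] n 123 h 33.0 top [ 426.2 -360.    27.3] nt 84 mid [ 424.5 -363.2] size [31. 39.] rgb [127 126 122]
px [375. 229.] n 124 h 54.0 top [ 425.6 -216.3   48.7] nt 57 mid [ 426.5 -217.9] size [30. 32.] rgb [182 184 183]
px [451. 250.] n 57 h 23.0 top [ 360.2 -426.2   18.1] nt 50 mid [ 359.6 -426.6] size [59. 34.] rgb [116 113 108]
in tub machine xy 48 [ 38.86299804 -33.46914175] 96.13291369387866
[529.33897672 -67.40150293 160.93391534] 47.964247374898164
```

Request:
jog_arm([
  [-0.002,-0.04,-0.01,0,0.05],
  [-0.004,-0.08,-0.02,0,0.05],
  [-0.006,-0.12,-0.04,0,0.05],
  [-0.006,-0.16,-0.05,0,0.05],
  [-0.006,-0.16,-0.05,0,0.05],
])

```text
t: 6.53
eef_pos: [519.7, -224.7, 107.2]
ee_rot: [0.0, 0.765, 0.644, -0.003]
wrist_force: [-0.2, -0.6, -0.5]
opening: 49.6
grip_force: 0.0
```

Request:
jog_arm([
  [0,0,0,0,0.05],
  [0,0,0,0,0.05],
  [0,0,0,0,0.05],
])

```text
t: 6.78
eef_pos: [524.0, -213.0, 110.3]
ee_rot: [0.0, 0.761, 0.649, 0.001]
wrist_force: [-0.3, 0.7, -0.1]
opening: 50.2
grip_force: 0.0
```

Request:
jog_arm([
  [-0.001,-0.001,-0.04,0,0.05],
  [-0.001,-0.001,-0.075,0,0.05],
  [-0.001,-0.001,-0.086,0,0.05],
  [-0.001,-0.001,-0.086,0,0.0],
  [-0.001,-0.001,-0.086,0,0],
])

```text
t: 7.2
eef_pos: [522.9, -214.8, 24.4]
ee_rot: [0.0, 0.761, 0.649, 0.0]
wrist_force: [-0.2, -0.7, -1.1]
opening: 42.7
grip_force: 0.0
```

Request:
jog_arm([
  [0,0,0,0,0],
  [0,0,0,0,0],
  [0,0,0,0,0],
  [0,0,0,0,0],
  [0,0,0,0,0],
])

```text
t: 7.62
eef_pos: [522.9, -216.4, 25.0]
ee_rot: [0.001, 0.761, 0.648, 0.0]
wrist_force: [-1.5, 0.4, 6.2]
opening: 19.0
grip_force: 20.0
```

Request:
jog_arm([
  [0,0,0.04,0,0],
  [0,0,0.08,0,0],
  [0,0,0.12,0,0],
  [0,0.02,0.126,0,0],
  [0,0.05,0.126,0,0],
])

```text
t: 8.03
eef_pos: [524.1, -170.0, 153.5]
ee_rot: [0.004, 0.763, 0.646, 0.001]
wrist_force: [0.9, -0.1, -1.6]
opening: 19.2
grip_force: 20.0
```

Request:
jog_arm([
  [-0.011,0.037,0,0,0],
  [-0.022,0.074,0,0,0],
  [-0.033,0.111,0,0,0],
  [-0.044,0.148,0,0,0],
  [-0.055,0.185,0,0,0],
])

```text
t: 8.45
eef_pos: [466.0, 20.5, 149.4]
ee_rot: [0.0, 0.761, 0.648, -0.0]
wrist_force: [0.4, 0.2, -0.9]
opening: 19.5
grip_force: 20.0
```

Request:
jog_arm([
  [-0.01,0.035,0,0,0],
  [-0.016,0.048,0,0,0],
  [-0.016,0.048,0,0,0],
  [-0.016,0.048,0,0,0],
  [-0.016,0.048,0,0,0],
])

```text
t: 8.87
eef_pos: [451.4, 65.6, 149.5]
ee_rot: [0.0, 0.762, 0.648, -0.0]
wrist_force: [0.4, -0.3, -1.8]
opening: 19.9
grip_force: 20.0
```

Request:
jog_arm([
  [0,0.001,-0.04,0,0],
  [0,0.001,-0.075,0,0],
  [0,0.001,-0.092,0,0],
  [0,0.001,-0.095,0,0],
  [0,0.001,-0.095,0,0],
])

```text
t: 9.28
eef_pos: [450.5, 66.3, 53.3]
ee_rot: [-0.001, 0.762, 0.647, -0.001]
wrist_force: [0.7, 0.0, -1.8]
opening: 19.4
grip_force: 20.0
```

Request:
jog_arm([
  [0,0,-0.001,0,0.035],
  [0,0,-0.001,0,0.035],
  [0,0,-0.001,0,0.035],
  [0,0,-0.001,0,0.035],
  [0,0,0.02,0,0.035],
])

```text
t: 9.7
eef_pos: [448.6, 67.4, 72.3]
ee_rot: [-0.002, 0.761, 0.648, -0.002]
wrist_force: [-0.1, -0.7, 0.3]
opening: 34.5
grip_force: 0.0
```

Request:
jog_arm([
  [0,0,0.03,0,0.035],
  [0,0,0.07,0,0.035],
  [0.01,-0.03,0.085,0,0.05],
  [0.02,-0.07,0.085,0,0.05],
  [0.03,-0.11,0.085,0,0.05],
])

```text
t: 10.12
eef_pos: [483.0, -42.9, 162.3]
ee_rot: [0.003, 0.76, 0.649, 0.001]
wrist_force: [1.0, 0.1, -0.4]
opening: 46.3
grip_force: 0.0
```

```bash
cat > tub.py <<'E'
from meas import *
M=np.array([495.1,91.85]);a=np.radians(-8.83);Rm=np.array([[np.cos(a),-np.sin(a)],[np.sin(a),np.cos(a)]])
def tub(p):
    z=p[...,2]; m=(p[...,:2]-M)@Rm
    t=((abs(m[...,0])<72)&(m[...,1]<58)&(m[...,1]>-118)&(z>60)&(z<105)).astype(np.uint8)
    n,l,s,c=cv2.connectedComponentsWithStats(t)
    for i in range(1,n):
        if s[i,4]>5: print("tub",s[i,4],m[l==i].mean(0).round(1),z[l==i].max())
if __name__=="__main__":
    d=look("top"); p=cloud(d); parts(d,p,35); tub(p)
    o=ctrl.observe(); print(o["eef_pos"],o["ee_rot"],o["opening"])
E
python3 tub.py
```

```text
px [421. 107.] n 191 h 110.0 top [ 750.  -348.9  105.6] nt 24 mid [ 752.3 -357.4] size [15. 89.] rgb [26 35 57]
px [458. 196.] n 60 h 67.0 top [ 509.2 -443.4   61.9] nt 38 mid [ 509.3 -442.8] size [19. 19.] rgb [123  43  41]
px [402. 198.] n 52 h 69.0 top [ 507.9 -292.6   64. ] nt 31 mid [ 508.1 -292. ] size [19. 17.] rgb [116 114 108]
px [375. 229.] n 112 h 54.0 top [ 425.7 -217.3   48.4] nt 68 mid [ 426.6 -217.5] size [30. 30.] rgb [189 191 190]
px [402. 227.] n 53 h 67.0 top [ 427.3 -289.7   62.3] nt 40 mid [ 427.8 -289.2] size [19. 18.] rgb [133  44  42]
tub 38 [ 39.2 -31.3] 99.64657245275771
tub 54 [-39.  -31.5] 98.53842345130761
[483.54350276 -53.8385708  161.08930127] [ 3.96866292e-03  7.64356981e-01  6.44781007e-01 -3.29010890e-04] 47.57262019012602
```

Request:
jog_arm([
  [0.004,-0.04,0,0,0.05],
  [0.009,-0.08,-0.01,0,0.05],
  [0.013,-0.12,-0.02,0,0.05],
  [0.017,-0.16,-0.03,0,0.05],
  [0.021,-0.2,-0.04,0,0.05],
])

```text
t: 10.58
eef_pos: [502.2, -244.0, 119.6]
ee_rot: [0.001, 0.761, 0.648, 0.0]
wrist_force: [0.6, -0.2, 0.2]
opening: 49.8
grip_force: 0.0
```

Request:
jog_arm([
  [0.005,-0.04,-0.01,0,0.05],
  [0.005,-0.05,-0.01,0,0.05],
  [0.005,-0.05,-0.01,0,0.05],
  [0.005,-0.05,-0.01,0,0.05],
  [0.005,-0.05,-0.01,0,0.05],
])

```text
t: 11.0
eef_pos: [507.8, -290.1, 110.0]
ee_rot: [-0.0, 0.761, 0.649, 0.001]
wrist_force: [0.1, 0.1, -0.4]
opening: 49.8
grip_force: 0.0
```

Request:
jog_arm([
  [0,-0.001,-0.04,0,0.05],
  [0,-0.001,-0.075,0,0.05],
  [0,-0.001,-0.086,0,0.05],
  [0,-0.001,-0.086,0,0.0],
  [0,-0.001,-0.086,0,0],
])

```text
t: 11.42
eef_pos: [507.8, -291.8, 24.5]
ee_rot: [0.0, 0.761, 0.649, 0.0]
wrist_force: [0.0, 0.2, 1.1]
opening: 43.0
grip_force: 0.0
```

Request:
jog_arm([
  [0,0,0,0,0],
  [0,0,0,0,0],
  [0,0,0,0,0],
  [0,0,0,0,0],
  [0,0,0,0,0],
])

```text
t: 11.83
eef_pos: [508.1, -293.6, 25.1]
ee_rot: [0.001, 0.761, 0.648, 0.0]
wrist_force: [-0.8, 1.4, 5.7]
opening: 18.9
grip_force: 20.0
```

Request:
jog_arm([
  [0,0,0.04,0,0],
  [0,0,0.08,0,0],
  [0,0,0.12,0,0],
  [0,0.02,0.126,0,0],
  [0,0.05,0.126,0,0],
])

```text
t: 12.25
eef_pos: [508.6, -247.2, 153.6]
ee_rot: [0.004, 0.763, 0.646, 0.001]
wrist_force: [0.4, -0.0, -1.9]
opening: 19.2
grip_force: 20.0
```

Request:
jog_arm([
  [0.002,0.04,0,0,0],
  [0.004,0.08,0,0,0],
  [0.006,0.12,0,0,0],
  [0.008,0.16,0,0,0],
  [0.01,0.2,0,0,0],
])

```text
t: 12.67
eef_pos: [516.5, -41.3, 149.5]
ee_rot: [0.0, 0.761, 0.648, -0.0]
wrist_force: [0.8, 0.3, -2.1]
opening: 19.1
grip_force: 20.0
```

Request:
jog_arm([
  [0.002,0.03,0,0,0],
  [0.002,0.037,0,0,0],
  [0.002,0.037,0,0,0],
  [0.002,0.037,0,0,0],
  [0.002,0.037,0,0,0],
])

```text
t: 13.08
eef_pos: [518.9, -8.3, 149.3]
ee_rot: [0.0, 0.762, 0.647, -0.001]
wrist_force: [-0.1, -0.1, -1.9]
opening: 19.3
grip_force: 20.0
```

Request:
jog_arm([
  [0,0.001,-0.04,0,0],
  [0,0.001,-0.075,0,0],
  [0,0.001,-0.092,0,0],
  [0,0.001,-0.095,0,0],
  [0,0.001,-0.095,0,0],
])

```text
t: 13.5
eef_pos: [518.2, -7.1, 53.3]
ee_rot: [-0.001, 0.762, 0.647, -0.001]
wrist_force: [-0.7, -0.5, -0.7]
opening: 19.5
grip_force: 20.0
```

Request:
jog_arm([
  [0,0,-0.001,0,0.035],
  [0,0,-0.001,0,0.035],
  [0,0,-0.001,0,0.035],
  [0,0,-0.001,0,0.035],
  [0,0,0.02,0,0.035],
])

```text
t: 13.92
eef_pos: [516.5, -5.3, 72.1]
ee_rot: [-0.002, 0.761, 0.648, -0.002]
wrist_force: [-0.8, -0.7, -0.4]
opening: 33.9
grip_force: 0.0
```

Request:
jog_arm([
  [0,0,0.03,0,0.035],
  [0,0,0.07,0,0.035],
  [0.02,-0.03,0.1,0.1,0.035],
  [0.05,-0.05,0.12,0.2,0.035],
  [0.08,-0.07,0.14,0.3,0.035],
])

```text
t: 14.33
eef_pos: [597.3, -74.6, 215.9]
ee_rot: [0.002, 0.654, 0.756, 0.0]
wrist_force: [1.6, -0.0, 0.1]
opening: 34.6
grip_force: 0.0
```

```bash
cat >> tub.py <<'E'
    save(d,"t4.png",(190,130,370,265),4.4)
E
python3 tub.py; python3 - <<'E'
from tub import *
d=look("top"); p=cloud(d); z=p[...,2]; m=(p[...,:2]-M)@Rm
k=(m[...,0]>110)&(m[...,0]<175)&(m[...,1]>60)&(m[...,1]<140)&(z>115)&(z<150)
print("rod",k.sum(),m[k].mean(0),m[k].min(0),m[k].max(0),z[k].mean(),z[k].max())
E
```

```text
px [421. 107.] n 186 h 110.0 top [ 750.5 -350.   106.1] nt 16 mid [ 752.2 -358.1] size [15. 89.] rgb [28 37 59]
px [458. 196.] n 61 h 67.0 top [ 508.4 -443.2   62.5] nt 40 mid [ 509.3 -442.4] size [19. 17.] rgb [124  43  42]
px [375. 229.] n 112 h 52.0 top [ 425.7 -217.    48. ] nt 94 mid [ 426.6 -217.2] size [30. 30.] rgb [194 196 195]
px [402. 228.] n 52 h 67.0 top [ 426.8 -289.6   62.6] nt 37 mid [ 427.8 -289.4] size [19. 18.] rgb [137  45  42]
tub 51 [ 38.9 -33.6] 97.75041041670102
tub 34 [ 38.2 -91.7] 97.70126513871651
tub 53 [-39.  -31.4] 98.91054829299696
[604.51295693 -80.96778406 218.77585699] [0.00647063 0.65501996 0.75557875 0.0027797 ] 34.7541122347357
rod 134 [139.91060902  98.06723375] [110.28525022  88.89395818] [167.30930462 107.41081025] 138.8510936041201 148.06399123503252
```

View pics/t4.png

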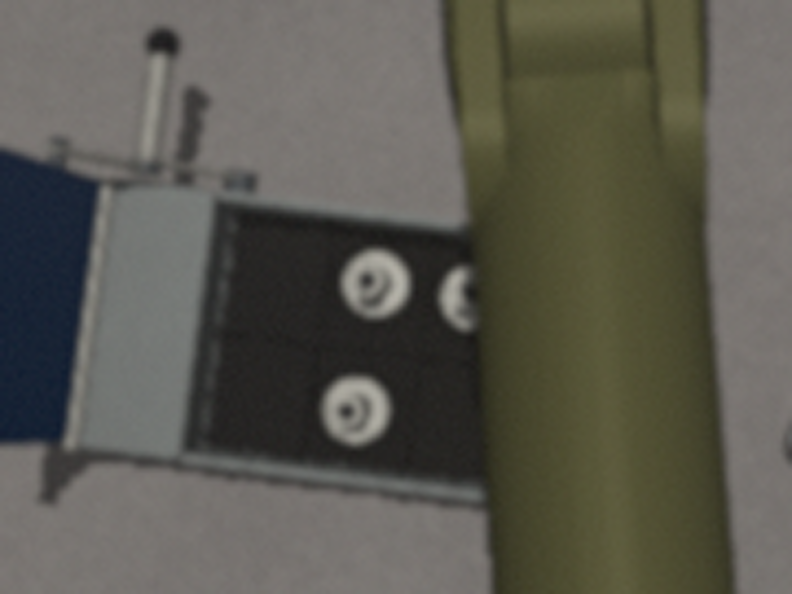

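All three bushings stand in their compartments: (375,285) and (355,410), and (462,297) partly under the arm. The knob rod with its ball is at (160,40)–(150,165). Next is the stay knob.

Request:
jog_arm([
  [0.01,0.02,0,0.12,0.04],
  [0.02,0.04,0,0.24,0.04],
  [0.03,0.06,0,0.36,0.04],
  [0.04,0.08,0,0.48,0.04],
  [0.05,0.1,0,0.6,0.04],
])

```text
t: 14.85
eef_pos: [646.3, 28.1, 212.8]
ee_rot: [0.0, 0.401, 0.916, 0.0]
wrist_force: [0.8, -0.1, 0.3]
opening: 40.0
grip_force: 0.0
```

Request:
jog_arm([
  [0,0.02,0,0.12,0.04],
  [0,0.04,0,0.24,0.04],
  [0,0.06,0,0.36,0.04],
  [0,0.08,0,0.48,0.04],
  [0,0.1,0,0.6,0.04],
])

```text
t: 15.27
eef_pos: [645.8, 128.1, 212.8]
ee_rot: [0.0, 0.112, 0.994, -0.0]
wrist_force: [-1.3, 0.4, -0.4]
opening: 40.0
grip_force: 0.0
```

Request:
jog_arm([
  [0,0.03,0,0.078,0.04],
  [0,0.045,0,0.078,0.04],
  [0,0.045,0,0.078,0.04],
  [0,0.045,0,0.078,0.04],
  [0,0.045,0,0.078,0.04],
])

```text
t: 15.68
eef_pos: [646.3, 170.7, 212.5]
ee_rot: [0.0, 0.077, 0.997, -0.001]
wrist_force: [-0.2, -0.1, -0.5]
opening: 39.8
grip_force: 0.0
```

Request:
jog_arm([
  [0.0005,-0.001,-0.04,0,0.04],
  [0.0005,-0.001,-0.075,0,0.04],
  [0.0005,-0.001,-0.099,0,0.04],
  [0.0005,-0.001,-0.099,0,0.04],
  [0.0005,-0.001,-0.099,0,0.04],
])

```text
t: 16.1
eef_pos: [646.3, 168.8, 112.7]
ee_rot: [-0.001, 0.077, 0.997, -0.001]
wrist_force: [-0.4, 0.0, 0.7]
opening: 40.3
grip_force: 0.0
```

Request:
jog_arm([
  [0,0,0,0,0],
  [0,0,0,0,0],
  [0,0,0,0,0],
  [0,0,0,0,0],
  [0,0,0,0,0],
], grip_force=15)

```text
t: 16.52
eef_pos: [647.2, 168.9, 114.9]
ee_rot: [0.001, 0.077, 0.997, -0.002]
wrist_force: [-2.1, -8.1, 5.5]
opening: 14.6
grip_force: 4.3
```

Request:
jog_arm([
  [-0.0007,-0.0045,0.004,0,0],
  [-0.0015,-0.0094,0.0075,0,0],
  [-0.0023,-0.0145,0.0105,0,0],
  [-0.0031,-0.02,0.013,0,0],
  [-0.0031,-0.02,0.013,0,0],
])

```text
t: 16.93
eef_pos: [644.5, 152.3, 127.9]
ee_rot: [0.001, 0.076, 0.997, 0.002]
wrist_force: [3.1, 2.9, 0.1]
opening: 13.6
grip_force: 15.0
```

Request:
jog_arm([
  [-0.0009,-0.0055,0.002,0,0],
  [-0.0018,-0.0113,0.0037,0,0],
  [-0.0027,-0.0172,0.0047,0,0],
  [-0.0036,-0.0232,0.0053,0,0],
  [-0.0045,-0.0292,0.0055,0,0],
])

```text
t: 17.35
eef_pos: [641.0, 129.3, 136.4]
ee_rot: [0.004, 0.074, 0.997, 0.006]
wrist_force: [3.4, 10.1, 8.4]
opening: 13.6
grip_force: 15.0
```

Request:
jog_arm([
  [-0.001,-0.006,-0.0005,0,0],
  [-0.0019,-0.0118,-0.0017,0,0],
  [-0.0019,-0.0118,-0.0017,0,0],
])

```text
t: 17.6
eef_pos: [638.6, 113.8, 134.5]
ee_rot: [0.003, 0.075, 0.997, 0.003]
wrist_force: [0.5, 4.4, 11.4]
opening: 13.5
grip_force: 15.0
```

```bash
python3 - <<'E'
from h import *
d=look("side"); save(d,"s5.png",(180,170,380,320),4)
o=ctrl.observe(); print(o["eef_pos"],o["wrist_force"],o["opening"])
p=cloud(d); rgb=d["pixels"].astype(int)
bl=(rgb[...,2]-rgb[...,0]>30)&(p[...,1]>100)&(p[...,1]<330)&(p[...,2]>110)&(p[...,0]<640)&(p[...,0]>400)
q=p[bl]; t=q[q[:,2]>q[:,2].max()-12]; print("lid top",len(t),t.mean(0),t.min(0),t.max(0))
E
```

```text
[638.57979602 113.79073153 134.5781294 ] [-0.30979723  4.93769973 12.15763061] 13.172327168935071
lid top 3 [560.80337744 120.03120666 484.45906992] [554.21792017 114.92046748 480.18630386] [565.26223813 124.5519004  491.74281215]
```

View pics/s5.png

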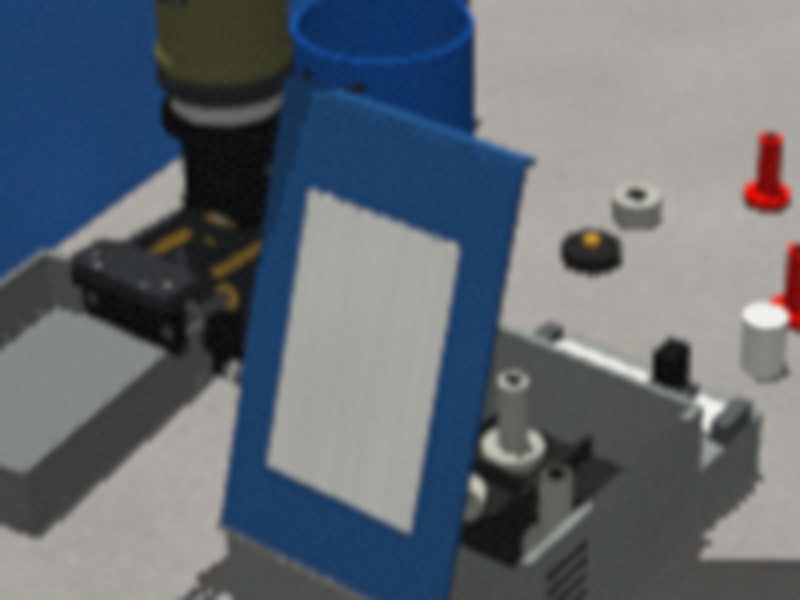

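The lid has tilted forward, so the knee is broken. I'll release the knob, raise the arm and measure the lid angle.

Request:
jog_arm([
  [0,0,0,0,0.04],
  [0,0,0,0,0.04],
  [0,0,0,0,0.04],
  [0,0,0,0,0.04],
  [0.003,0,0.03,0,0.04],
])

```text
t: 18.07
eef_pos: [635.9, 107.7, 154.2]
ee_rot: [-0.006, 0.076, 0.997, -0.002]
wrist_force: [0.3, -0.2, -0.6]
opening: 36.8
grip_force: 0.0
```

Request:
jog_arm([
  [0.003,0,0.04,0,0.04],
  [0.01,0,0.08,0,0.04],
  [0.02,0,0.12,0,0.0],
  [0.02,0,0.16,0,0],
  [0.02,0,0.2,0,0],
])

```text
t: 18.48
eef_pos: [659.9, 108.8, 361.6]
ee_rot: [-0.001, 0.077, 0.997, -0.0]
wrist_force: [0.4, -0.0, -0.8]
opening: 26.9
grip_force: 0.0
```

```bash
cat > lid.py <<'E'
from tub import *
for n in("top","side"):
    d=look(n); p=cloud(d); rgb=d["pixels"].astype(int); m=(p[...,:2]-M)@Rm; z=p[...,2]
    b=(rgb[...,2]-rgb[...,0]>30)&(abs(m[...,0])<76)&(z>90)&(z<380)&(m[...,1]>-150)&(m[...,1]<175)
    y=m[b][:,1]; zz=z[b]; r=np.hypot(y-129,zz-100); f=r>60
    if f.sum()<20: print(n,"few"); continue
    th=np.arctan2(zz[f]-100,129-y[f]); print(n,f.sum(),"theta deg",np.degrees(np.median(th)),"q",1.658-np.median(th),"rmax",r.max(),"x",m[b][:,0].min(),m[b][:,0].max())
o=ctrl.observe(); print(o["eef_pos"],o["wrist_force"],o["opening"],o["joint_pos"].round(2))
E
python3 lid.py
```

```text
top 164 theta deg 74.16317558197203 q 0.3636084023599264 rmax 270.625064593233 x -75.94800740664014 -28.567911538682868
side 2838 theta deg 74.96047446138567 q 0.3496929117916969 rmax 264.7225899194339 x -75.98319092067932 75.9980978293564
[661.82982716 110.90116666 367.76000853] [-0.76477317  0.38411365 -0.27776028] 19.607440489689814 [ 0.35  0.46 -0.87  1.12  0.35  1.7   1.  ]
```

Request:
jog_arm([
  [0,0,0.03,0,0],
  [-0.03,0.02,0.035,0,0],
  [-0.06,0.045,0.035,0,0],
  [-0.09,0.07,0.035,0,0],
  [-0.12,0.095,0.035,0,0],
])

```text
t: 19.0
eef_pos: [538.6, 205.3, 394.5]
ee_rot: [-0.001, 0.077, 0.997, -0.0]
wrist_force: [0.1, 0.6, 0.1]
opening: 0.4
grip_force: 0.0
```

Request:
jog_arm([
  [-0.025,0.01,0,0,0],
  [-0.025,0.015,0,0,0],
  [-0.025,0.015,0,0,0],
  [-0.025,0.015,0,0,0],
])

```text
t: 19.33
eef_pos: [515.8, 218.7, 395.0]
ee_rot: [0.0, 0.077, 0.997, -0.001]
wrist_force: [0.4, -1.2, 0.0]
opening: 0.2
grip_force: 0.0
```

Request:
jog_arm([
  [0,0,-0.035,0,0],
  [0,0,-0.066,0,0],
  [-0.003,-0.018,-0.066,0,0],
  [-0.006,-0.036,-0.067,0,0],
  [-0.006,-0.036,-0.067,0,0],
])

```text
t: 19.75
eef_pos: [510.6, 177.8, 326.8]
ee_rot: [-0.001, 0.08, 0.997, -0.001]
wrist_force: [1.1, -0.5, 0.7]
opening: 0.6
grip_force: 0.0
```

Request:
jog_arm([
  [-0.003,-0.02,-0.006,0,0],
  [-0.006,-0.04,-0.012,0,0],
  [-0.009,-0.058,-0.021,0,0],
  [-0.011,-0.076,-0.031,0,0],
  [-0.011,-0.076,-0.031,0,0],
])

```text
t: 20.17
eef_pos: [498.4, 102.8, 295.6]
ee_rot: [-0.001, 0.08, 0.997, -0.001]
wrist_force: [0.8, -0.3, 0.2]
opening: 0.3
grip_force: 0.0
```

```bash
python3 lid.py
```

```text
top 456 theta deg 57.319991544999915 q 0.65757742032444 rmax 271.3350239789556 x -74.58058960415613 75.75346234578586
side 2435 theta deg 57.22031939516183 q 0.6593170275116557 rmax 280.8758049366401 x -75.98919524695184 75.95275796555909
[498.81138271 107.06216912 297.31061727] [-0.34729014  1.87477    -0.34795892] 0.3206950955974575 [ 0.61  0.04 -0.88  1.65  0.03  1.47  1.14]
```

Request:
jog_arm([
  [-0.0025,-0.0165,-0.012,0,0],
  [-0.005,-0.032,-0.0255,0,0],
  [-0.007,-0.046,-0.04,0,0],
  [-0.009,-0.0587,-0.056,0,0],
  [-0.009,-0.0587,-0.056,0,0],
])

```text
t: 20.68
eef_pos: [488.3, 47.5, 239.4]
ee_rot: [-0.002, 0.077, 0.997, -0.0]
wrist_force: [0.3, -0.4, -0.7]
opening: 0.7
grip_force: 0.0
```

Request:
jog_arm([
  [-0.0018,-0.011,-0.017,0,0],
  [-0.0033,-0.0213,-0.035,0,0],
  [-0.0047,-0.0295,-0.0535,0,0],
  [-0.0057,-0.0363,-0.073,0,0],
  [-0.0057,-0.0363,-0.073,0,0],
])

```text
t: 21.1
eef_pos: [482.1, 13.2, 166.3]
ee_rot: [-0.002, 0.076, 0.997, 0.0]
wrist_force: [-0.8, -0.0, -0.8]
opening: 0.5
grip_force: 0.0
```

```bash
python3 lid.py
```

```text
top 791 theta deg 17.537592160504246 q 1.351911273927255 rmax 349.7639976921825 x -75.95241460213455 75.89312357528317
side 1660 theta deg 15.708636301431666 q 1.383832575541713 rmax 266.0801149997695 x -75.9278463737914 75.92994784498173
[484.06828065  14.63891225 169.21007738] [0.62991697 0.13286432 1.29698097] 0.5978455624380254 [ 0.71  0.04 -0.8   1.9   0.03  1.21  1.32]
```

Request:
jog_arm([
  [-0.0006,-0.004,-0.02,0,0],
  [-0.0012,-0.0082,-0.04,0,0],
  [-0.0014,-0.009,-0.05,0,0],
  [-0.0015,-0.0097,-0.058,0,0],
  [-0.0015,-0.0097,-0.0615,0,0],
])

```text
t: 21.62
eef_pos: [482.3, 4.0, 107.2]
ee_rot: [-0.0, 0.076, 0.997, 0.0]
wrist_force: [-6.3, 0.5, 26.1]
opening: 0.6
grip_force: 14.1
```

Request:
jog_arm([
  [0,0,-0.001,0,0],
  [0,0,-0.002,0,0],
  [0,0,-0.002,0,0],
])

```text
t: 21.87
eef_pos: [482.3, 4.0, 107.3]
ee_rot: [-0.0, 0.076, 0.997, -0.0]
wrist_force: [-5.3, -0.2, 12.4]
opening: 0.8
grip_force: 6.1
```

```bash
python3 lid.py
```

```text
top 879 theta deg 4.080486090870514 q 1.586782082632477 rmax 318.74245203217856 x -75.98493191921226 75.94520697426974
side 1201 theta deg 1.9672016249078934 q 1.6236658545947746 rmax 267.475676341443 x -75.96973116077257 75.96609925397844
[482.31498905   4.02979669 107.32505321] [-5.85647172 -0.17460367 12.16835307] 0.18656783390826157 [ 0.7   0.11 -0.79  1.97  0.09  1.09  1.28]
```

The lid is shut: the tip sits at z 107.3 on the outer face under 12 N. I'll lift and measure the lock grip.

Request:
jog_arm([
  [0,0,0.02,0,0],
  [0,0,0.06,-0.12,0.06],
  [0,0,0.09,-0.24,0.06],
  [0,0.02,0.09,-0.36,0.06],
  [0,0.04,0.09,-0.48,0.06],
])

```text
t: 22.38
eef_pos: [484.3, 43.4, 198.5]
ee_rot: [0.003, 0.315, 0.949, 0.001]
wrist_force: [0.4, 1.0, -1.1]
opening: 19.4
grip_force: 0.0
```

Request:
jog_arm([
  [0,0,0,-0.12,0.06],
  [0,0,0,-0.24,0.06],
  [0,0,0,-0.36,0.06],
  [0,0,0,-0.48,0.06],
  [0,0,0,-0.6,0.06],
])

```text
t: 22.8
eef_pos: [482.6, 44.1, 196.1]
ee_rot: [0.001, 0.58, 0.815, 0.001]
wrist_force: [-0.5, -0.0, -0.2]
opening: 52.6
grip_force: 0.0
```

Request:
jog_arm([
  [0,0,0,-0.12,0.06],
  [0,0,0,-0.24,0.06],
  [0,0,0,-0.36,0.06],
  [0,0,0,-0.49,0.06],
  [0,0,0,-0.49,0.06],
])

```text
t: 23.22
eef_pos: [482.6, 44.0, 196.1]
ee_rot: [0.001, 0.76, 0.65, 0.001]
wrist_force: [0.3, 0.1, -0.4]
opening: 59.6
grip_force: 0.0
```

```bash
python3 lid.py; python3 - <<'E'
from tub import *
for n in("side","top"):
    d=look(n); p=cloud(d); m=(p[...,:2]-M)@Rm; z=p[...,2]; rgb=d["pixels"]
    k=(rgb.max(-1)<60)&(z>70)&(z<108)&(m[...,1]<-150)&(m[...,1]>-200)&(abs(m[...,0])<90)
    print(n,k.sum(),m[k].mean(0) if k.any() else 0,m[k].min(0) if k.any() else 0,m[k].max(0) if k.any() else 0)
    if n=="side": save(d,"s6.png",(200,190,400,340),4)
print(ctrl.observe()["ee_rot"])
E
```

```text
top 1446 theta deg 2.295278636674395 q 1.617939830539345 rmax 286.90520075508147 x -75.97926093350581 75.96868016066671
side 1577 theta deg 1.7104765691633221 q 1.6281465520898835 rmax 318.1259516406792 x -75.99453020031935 75.95194569188419
[482.41403968  43.72821062 195.72916048] [-1.29586704  0.0690631   0.38722153] 60.15588388850602 [ 0.66  0.01 -0.81  1.86  0.01  1.27 -0.29]
side 49 [ -33.51619977 -171.84799315] [ -40.42517462 -183.28740224] [ -23.70624181 -161.22152043]
top 47 [ -29.22909405 -177.3122926 ] [ -40.48147086 -186.55604584] [ -20.99175451 -168.13720204]
[2.96020221e-04 7.57756168e-01 6.52537687e-01 2.64232553e-04]
```

View pics/s6.png

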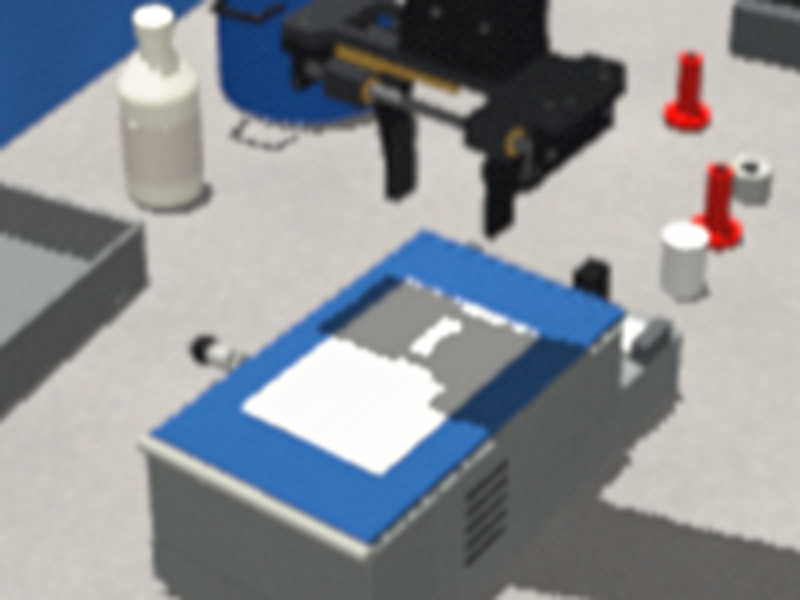

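The lid is flat and shut, with the lock grip at (592,280) in the crop, machine (-31,-175). I'll go over it.

Request:
jog_arm([
  [-0.013,-0.035,0,0,0.045],
  [-0.026,-0.07,0,0,0.045],
  [-0.039,-0.105,0,0,0.045],
  [-0.045,-0.12,0,0,0.045],
  [-0.045,-0.12,-0.03,0,0.045],
])

```text
t: 23.83
eef_pos: [439.4, -82.4, 169.3]
ee_rot: [0.005, 0.761, 0.649, 0.002]
wrist_force: [1.3, -0.5, 0.3]
opening: 45.7
grip_force: 0.0
```

Request:
jog_arm([
  [0,0,-0.02,0,0.045],
  [0,0,-0.02,0,0.045],
  [0,0,-0.02,0,0.045],
])

```text
t: 24.08
eef_pos: [436.4, -76.4, 144.6]
ee_rot: [-0.001, 0.758, 0.652, -0.0]
wrist_force: [-0.8, -0.1, 0.6]
opening: 45.1
grip_force: 0.0
```

Request:
jog_arm([
  [0.001,0,-0.03,0,0.045],
  [0.001,0,-0.055,0,0.045],
  [0.001,0,-0.067,0,0.045],
  [0.001,0,-0.067,0,0.045],
  [0.001,0,-0.067,0,0],
])

```text
t: 24.5
eef_pos: [438.9, -76.5, 79.0]
ee_rot: [0.0, 0.758, 0.652, 0.0]
wrist_force: [-0.1, -0.6, -0.5]
opening: 42.9
grip_force: 0.0
```

Request:
jog_arm([
  [0,0,0,0,0],
  [0,0,0,0,0],
  [0,0,0,0,0],
  [0,0,0,0,0],
  [0,0,0,0,0],
], grip_force=15)

```text
t: 24.92
eef_pos: [439.1, -77.0, 78.9]
ee_rot: [0.001, 0.759, 0.651, 0.001]
wrist_force: [0.0, 0.2, 2.6]
opening: 17.7
grip_force: 15.0
```

Request:
jog_arm([
  [0.018,-0.0028,0,0,0],
  [0.036,-0.0056,0,0,0],
  [0.054,-0.0084,0,0,0],
  [0.07,-0.0109,0,0,0],
  [0.084,-0.013,0,0,0],
])

```text
t: 25.33
eef_pos: [515.9, -89.1, 77.5]
ee_rot: [-0.006, 0.759, 0.651, -0.006]
wrist_force: [-31.5, 4.1, 20.9]
opening: 23.6
grip_force: 15.2
```

Request:
jog_arm([
  [0.003,-0.0005,0,0,0],
  [0.006,-0.0009,0,0,0],
  [0.009,-0.0014,0,0,0],
  [0.009,-0.0014,0,0,0],
  [0.009,-0.0014,0,0,0],
])

```text
t: 25.75
eef_pos: [518.3, -89.5, 75.6]
ee_rot: [-0.01, 0.759, 0.651, -0.01]
wrist_force: [-28.4, 4.5, 20.7]
opening: 28.7
grip_force: 15.0
```

The leading finger is blocked by the track's end block, since the opening spread to 28.7 mm. I'll back off, release, and push the grip from behind with closed fingers.

Request:
jog_arm([
  [-0.01,0.0015,0,0,0.03],
  [-0.018,0.0028,0,0,0.045],
  [-0.018,0.0028,0,0,0.045],
  [-0.018,0.0028,0,0,0.045],
  [-0.018,0.0028,0,0,0.045],
])

```text
t: 26.17
eef_pos: [513.8, -88.7, 78.4]
ee_rot: [0.001, 0.759, 0.651, 0.001]
wrist_force: [-0.1, -0.4, 0.8]
opening: 43.3
grip_force: 0.0
```

Request:
jog_arm([
  [0,0,0.03,0,0.045],
  [0,0,0.07,0,0.045],
  [-0.03,0.0046,0.08,0,0],
  [-0.06,0.0092,0.08,0,0],
  [-0.06,0.0092,0.08,0,0],
])

```text
t: 26.58
eef_pos: [449.6, -78.8, 158.5]
ee_rot: [0.0, 0.759, 0.651, -0.002]
wrist_force: [-1.0, 0.8, -0.3]
opening: 32.5
grip_force: 0.0
```

Request:
jog_arm([
  [0,0,0,0,0],
  [0,0,0,0,0],
  [0,0,0,0,0],
])

```text
t: 26.83
eef_pos: [454.0, -79.2, 158.0]
ee_rot: [0.0, 0.759, 0.651, 0.001]
wrist_force: [0.4, -0.3, -0.6]
opening: 12.9
grip_force: 0.0
```

```bash
cat > lock.py <<'E'
from tub import *
import sys
d0=None
for n in("side","top"):
    d=look(n); p=cloud(d); m=(p[...,:2]-M)@Rm; z=p[...,2]; rgb=d["pixels"]
    k=(rgb.max(-1)<60)&(z>70)&(z<108)&(m[...,1]<-150)&(m[...,1]>-200)&(abs(m[...,0])<90)
    print(n,k.sum(),m[k].mean(0) if k.any() else 0,m[k].min(0) if k.any() else 0,m[k].max(0) if k.any() else 0)
    s=(rgb.min(-1)>60)&(z>55)&(z<110)&(m[...,1]<-150)&(m[...,1]>-205)&(abs(m[...,0])<100)
    if n=="side" and len(sys.argv)>1: save(d,sys.argv[1],(290,190,410,280),6)
o=ctrl.observe(); q=(o["eef_pos"][:2]-M)@Rm; print("tcp mach",q,o["eef_pos"],o["wrist_force"],o["opening"])
E
python3 lock.py s7.png
```

```text
side 51 [  39.87013367 -172.46594551] [  32.72656357 -184.60386804] [  49.29266116 -162.2317025 ]
top 42 [  46.02534061 -176.68275534] [  40.38095589 -188.91725664] [  52.20764109 -164.48178679]
tcp mach [ -14.61924714 -175.19409133] [453.76115561 -79.02361402 157.72566099] [ 0.31196119 -0.5736717   1.0229137 ] 5.594349012776389
```

View pics/s7.png

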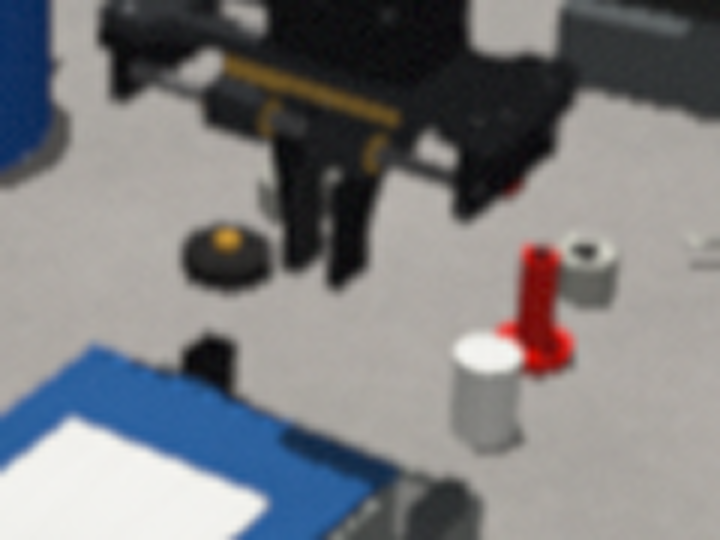

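The lock grip at (208,365) in the crop stands at machine x ≈ 43, about 16 mm short of its stop. The closed fingers are on its -x side. I'll descend and push.

Request:
jog_arm([
  [0,0,-0.035,0,0],
  [0,0,-0.065,0,0],
  [0,0,-0.074,0,0],
  [0.015,-0.0023,-0.074,0,0],
  [0.03,-0.0046,-0.074,0,0],
])

```text
t: 27.35
eef_pos: [482.6, -83.6, 83.1]
ee_rot: [-0.001, 0.759, 0.651, -0.001]
wrist_force: [-0.3, 0.6, 0.3]
opening: 0.6
grip_force: 0.0
```

Request:
jog_arm([
  [0.006,-0.0009,0,0,0],
  [0.011,-0.0017,0,0,0],
  [0.015,-0.0023,0,0,0],
  [0.018,-0.0028,0,0,0],
  [0.018,-0.0028,0,0,0],
])

```text
t: 27.77
eef_pos: [495.0, -85.3, 83.0]
ee_rot: [-0.005, 0.759, 0.651, -0.005]
wrist_force: [-15.0, 2.5, 10.6]
opening: 0.5
grip_force: 7.2
```

```bash
python3 lock.py
```

```text
side 89 [  29.30215899 -166.82283218] [  13.86023617 -178.79510533] [  50.09216698 -159.76550458]
top 0 0 0 0
tcp mach [  27.0838043  -175.10666199] [494.98336913 -85.33877483  82.95494885] [-13.38599529   2.71401732   7.52315933] 0.41760492818912065
```

Request:
jog_arm([
  [-0.01,0.0015,0,0,0],
  [-0.03,0.0046,0,0,0],
  [-0.03,0.0046,0.04,0,0],
  [-0.03,0.02,0.08,0,0],
  [-0.03,0.06,0.12,0,0],
])

```text
t: 28.28
eef_pos: [470.7, -40.7, 194.8]
ee_rot: [0.001, 0.761, 0.649, 0.0]
wrist_force: [1.4, -0.6, 0.4]
opening: 0.7
grip_force: 0.0
```

Request:
jog_arm([
  [0,0.04,0,0,0],
  [0,0.08,0,0,0],
  [0,0.12,0,0,0],
])

```text
t: 28.53
eef_pos: [471.1, 83.7, 193.9]
ee_rot: [0.002, 0.759, 0.651, 0.001]
wrist_force: [0.5, -0.4, -0.3]
opening: 0.3
grip_force: 0.0
```

```bash
python3 lock.py; python3 - <<'E'
from tub import *
for n in ("top","side"):
    d=look(n); p=cloud(d); m=(p[...,:2]-M)@Rm; z=p[...,2]; g=d["pixels"].mean(-1)
    k=(m[...,1]<-140)&(m[...,1]>-215)&(abs(m[...,0])<110)&(z>30)
    for x in range(-100,100,8):
        s=k&(abs(m[...,0]-x)<4)
        if s.any(): print(n,x,s.sum(),"z",np.percentile(z[s],[10,50,90]).round(),"g",np.percentile(g[s],[10,50,90]).round())
    save(d,n+"8.png",*(((270,170,350,250),7) if n=="top" else ((310,215,400,275),8)))
E
```

```text
side 44 [  39.79061106 -172.0149905 ] [  33.54327212 -184.95387279] [  49.05433403 -161.9758982 ]
top 42 [  42.91689345 -177.07905145] [  35.63527241 -185.89968259] [  51.07264674 -168.04975906]
tcp mach [-24.31596624  -5.44459528] [470.23646005  90.20251314 193.74048025] [ 0.57284681  0.11840315 -0.04481463] 0.5949274165800958
top -84 9 z [50. 65. 69.] g [77. 78. 90.]
top -76 76 z [50. 56. 70.] g [ 83. 101. 114.]
top -68 81 z [49. 56. 68.] g [112. 117. 198.]
top -60 77 z [49. 55. 60.] g [114. 137. 206.]
top -52 78 z [51. 54. 61.] g [114. 132. 206.]
top -44 78 z [50. 55. 60.] g [115. 131. 206.]
top -36 76 z [50. 54. 59.] g [115. 129. 206.]
top -28 78 z [50. 55. 61.] g [115. 134. 206.]
top -20 77 z [49. 54. 60.] g [114. 137. 205.]
top -12 77 z [50. 54. 61.] g [115. 139. 205.]
top -4 77 z [50. 55. 60.] g [116. 131. 205.]
top 4 75 z [50. 55. 60.] g [116. 138. 204.]
top 12 77 z [50. 55. 60.] g [116. 132. 204.]
top 20 77 z [50. 54. 59.] g [117. 132. 205.]
top 28 78 z [50. 55. 64.] g [113. 120. 173.]
top 36 83 z [50. 57. 98.] g [ 47. 114. 128.]
top 44 78 z [ 52.  65. 100.] g [ 53. 122. 164
[... 439 characters left out ...]
55.] g [184. 232. 246.]
side -44 6 z [48. 48. 51.] g [169. 185. 209.]
side -28 1 z [48. 48. 48.] g [156. 156. 156.]
side -20 1 z [45. 45. 45.] g [155. 155. 155.]
side -12 1 z [49. 49. 49.] g [155. 155. 155.]
side -4 1 z [48. 48. 48.] g [152. 152. 152.]
side 4 1 z [44. 44. 44.] g [151. 151. 151.]
side 12 1 z [49. 49. 49.] g [151. 151. 151.]
side 20 1 z [48. 48. 48.] g [152. 152. 152.]
side 28 2 z [48. 56. 63.] g [137. 145. 153.]
side 36 50 z [75. 87. 96.] g [ 24.  50. 135.]
side 44 24 z [86. 94. 97.] g [23. 36. 82.]
side 52 8 z [88. 94. 96.] g [ 70.  78. 101.]
side 68 2 z [65. 65. 65.] g [109. 114. 119.]
side 76 3 z [63. 64. 65.] g [131. 131. 135.]
side 84 1 z [63. 63. 63.] g [160. 160. 160.]
```

View pics/top8.png

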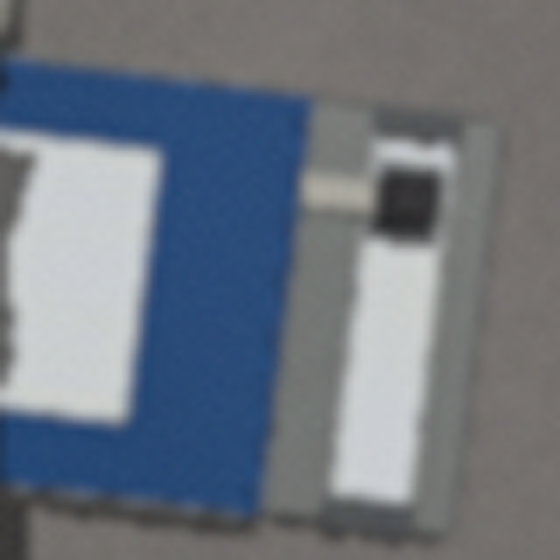

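```bash
python3 - <<'E'
from tub import *
d=look("top"); P=[("now",cloud(d))]; P.append(("start",np.load("top0.npy")))
g=d["pixels"].mean(-1)
for n,p in P:
    m=(p[...,:2]-M)@Rm; z=p[...,2]
    print(n,[(x,int(np.median(z[s])),int(np.median(g[s])) if n=="now" else 0) for x in range(-84,88,4) for s in [(abs(m[...,0]-x)<2.5)&(abs(m[...,1]+175)<8)] if s.any()])
parts(d,P[0][1],12)
E
```

```text
now [(-84, 1, 77), (-80, 68, 82), (-76, 66, 84), (-72, 66, 109), (-68, 59, 184), (-64, 57, 205), (-60, 59, 206), (-56, 58, 205), (-52, 58, 205), (-48, 56, 205), (-44, 58, 205), (-40, 58, 205), (-36, 58, 205), (-32, 57, 205), (-28, 58, 205), (-24, 58, 205), (-20, 56, 204), (-16, 57, 204), (-12, 60, 204), (-8, 58, 204), (-4, 57, 204), (0, 58, 203), (4, 58, 203), (8, 55, 203), (12, 56, 204), (16, 57, 204), (20, 56, 204), (24, 58, 196), (28, 57, 141), (32, 69, 73), (36, 84, 46), (40, 97, 49), (44, 100, 54), (48, 97, 53), (52, 98, 64), (56, 70, 120), (60, 62, 175), (64, 55, 187), (68, 60, 115), (72, 69, 86), (76, 69, 89), (80, 68, 100), (84, 1, 110)]
start [(-84, 4, 0), (-80, 66, 0), (-76, 66, 0), (-72, 69, 0), (-68, 60, 0), (-64, 57, 0), (-60, 58, 0), (-56, 58, 0), (-52, 58, 0), (-48, 57, 0), (-44, 60, 0), (-40, 69, 0), (-36, 97, 0), (-32, 99, 0), (-28, 99, 0), (-24, 99, 0), (-20, 95, 0), (-16, 70, 0), (-12, 59, 0), (-8, 56, 0), (-4, 57, 0), (0, 55, 0), (4, 57, 0), (8, 58, 0), (12, 58, 0), (16, 57, 0), (20, 58, 0), (24, 57, 0), (28, 57, 0), (32, 56, 0), (36, 56, 0), (40, 57, 0), (44, 58,
[... 338 characters left out ...]
6.] rgb [62 54 45]
px [427. 167.] n 167 h 33.0 top [ 592.9 -368.6   26.8] nt 68 mid [ 593.2 -367.2] size [37. 37.] rgb [127 125 118]
px [456. 196.] n 112 h 69.0 top [ 508.7 -442.5   64. ] nt 26 mid [ 508.4 -442.7] size [36. 33.] rgb [126  42  40]
px [401. 227.] n 98 h 67.0 top [ 427.4 -289.9   62.3] nt 38 mid [ 429.2 -292.2] size [31. 33.] rgb [141  47  45]
px [426. 227.] n 115 h 33.0 top [ 426.2 -360.    28. ] nt 72 mid [ 426.3 -360. ] size [28. 33.] rgb [123 122 118]
px [375. 229.] n 123 h 54.0 top [ 426.3 -217.2   48.8] nt 76 mid [ 426.6 -217.1] size [30. 31.] rgb [176 177 177]
px [451. 250.] n 55 h 23.0 top [ 359.5 -426.4   17.8] nt 47 mid [ 359.4 -425.9] size [58. 34.] rgb [112 109 104]
```

View pics/side8.png

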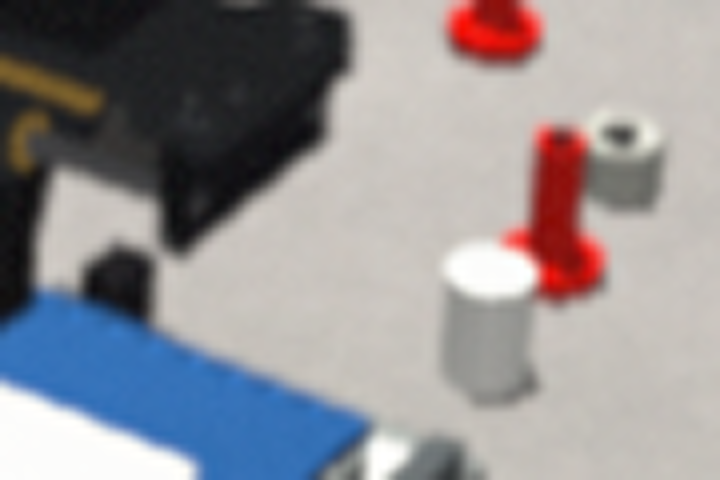

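```bash
python3 - <<'E'
from tub import *
for n in("top","side"):
    d=look(n); p=cloud(d); rgb=d["pixels"].astype(int); m=(p[...,:2]-M)@Rm; z=p[...,2]
    b=(rgb[...,2]-rgb[...,0]>30)&(abs(m[...,0])<76)&(z>85)&(z<130)&(m[...,1]>-140)&(m[...,1]<125)
    c=np.polyfit(m[b][:,1],z[b],1); print(n,b.sum(),"slope deg",np.degrees(np.arctan(-c[0])),"z front",np.polyval(c,-130),"back",np.polyval(c,120))
    k=(m[...,1]<-138)&(m[...,1]>-158)&(abs(m[...,0])<80)&(z>66)
    print("tongue",k.sum(),m[k].mean(0) if k.any() else 0,z[k].mean() if k.any() else 0, m[k].min(0) if k.any() else 0,m[k].max(0) if k.any() else 0)
E
```

```text
top 1971 slope deg 0.007029430786797233 z front 108.87058521774091 back 108.83991353964434
tongue 14 [  44.84618754 -149.38783691] 68.2612655156247 [  38.98971984 -156.81339643] [  50.99591331 -139.53357408]
side 2482 slope deg -0.07092178857894338 z front 105.49652464246986 back 105.80597948104476
tongue 2 [ -24.08074983 -147.91786225] 85.09479393718937 [ -79.86885271 -157.23742265] [  31.70735305 -138.59830186]
```

The lid lies flat (slope under 0.1°). The lock stands at machine x ≈ 45 and did not move under 31 N and then 15 N pushes against 2 N friction, so it is at its end stop. The arm is clear, so I'm handing in.

```bash
python3 -c "
from rig import job_done; print(job_done())"
```

```text
the job is handed in; nothing more can be done
None
```

The job is handed in: all three bushings stand flange down in separate compartments, the stay is broken, the lid is flat shut and the other pieces are untouched. The lock is judged locked because it held still under 31 N and 15 N pushes; I measured about 73 mm of its 90 mm travel, so I take it to have started about 15 mm in.

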